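# Weigh down the amber bottle with the yellow ring

## Robot

A 6-joint arm with a two-finger parallel gripper is mounted at the origin on the work surface. World frame = base frame: x ahead of the robot, y to its left, z up, the work surface at z = 0. Lengths are in mm, angles in rad, forces in N, time in s.
With the tool pointing down it reaches from about 325 to 775 mm from the base axis. Payload 5.5 kg.
Tool frame: the origin (TCP) lies midway between the tips of the shut fingers; the grasp point (between the pads) lies 19 mm behind it (robot.hold_point_z is the z of the grasp point in the tool frame, in mm); z points along the fingers, y is the line along which they close (so a half turn about z gives the same grasp; the last joint's range is limited). The gripper opens to 88 mm and grips with 3 to 60 N. Pads are 20 mm wide; open, the fingers measure 115 mm over their backs; the gripper's body (75 mm by 178 mm) begins 61 mm behind the grasp point.
Start: joints at [1.113, 0.091, 1.231, -0, 1.82, -0.057], TCP at [234.099, 552.462, 222.631] pointing down, gripper open.
Joint ranges: [-2.87, 2.87], [-0.86, 2.18], [0.17, 2.46], [-1.51, 4.65], [0.06, 2.69], [-2.65, 2.65]. Speed limits (rad/s): [2.57, 2.57, 3.01, 3.14, 3.14, 3.14].

## Interface

Orientations are given as a 3x3 rotation matrix whose columns are the frame's x, y, z axes.
In Python, from cell import sensors, vision, robot gives the robot as it stands. The module is installed in compiled form; this text tells all that it offers.
- The arm moves only by the shell command python3 -m creep 'ROWS'. ROWS is JSON, a list of rows, each a list of 7 numbers: the closure, from 0 (fully open) to 1 (shut), then the shift along the tool's x, y, z in m, then the turn, a rotation vector about the tool's x, y, z in rad. A call has 1 to 10 rows; each row is the pose to reach, as a shift and turn from the pose commanded when the call began, along the tool's axes at that moment; what a row does not reach only later rows make up. A row lasts 1/12 s, in which the tool goes at most 41.7 mm and 7.16 degrees, less where a joint would pass 70% of its speed; a pose out of reach is approached as far as the arm can. A call with a gripper value outside its range is refused whole. The fingers move at their own pace and stop on an object; the grip force is fixed at half the most. Time passes only in rows, so rows that repeat a pose let the fingers close. It gives the time, the measured TCP pose, the force, the opening and the grip force at its end, in the units of the state.
- sensors.get_obs(): the state, without advancing time (a new reading comes with each control period).
- vision.get_image(name): name is "scene" or "top" or "wrist"; returns (picture, depth): 480x640x3 uint8, red, green, blue; 480x640 float32, mm along the optical axis (not along the pixel's ray), 0 where there is no reading.
- vision.camera_info(name): a dict with "fx", "fy", "cx", "cy" (pixels), "k1" (the pictures are not rectified: a ray, as slopes to the right and down, at radius r is drawn at 1 + k1 r^2 times it, then the intrinsics apply), "rvec" (rotation vector, rad) and "tvec" (3), from world to camera coordinates, as OpenCV has them; the wrist camera has in their place "T_tool_cam" (4x4, takes a point from camera to tool coordinates, whose origin is the TCP and whose axes are the flange's). Camera axes: x right, y down, z forward; pixel columns grow to the right and rows downward; lengths in mm; the calibration is good to about 2 mm. A picture is of the moment at which its call begins: read the wrist's pose just before it. camera_info takes no time and is no camera call.
- robot.sign_off(): hands the job in; it is judged then, once.
The state is a dict: "t": time; "joint_pos": joint angles; "dq": joint speeds; "joint_torque": joint torques, N m; "ee_pos": TCP position; "orientation": TCP orientation; "force": force on the tool from outside, world axes, zero at the start; "moment": the same for the moment, N m; "width": opening from 0.0 (shut) to 1.0 (fully open); "gripper_force": force on a finger pad.
Only numpy, scipy, OpenCV 4.12 (cv2) and the standard library are available. Lean on these libraries where they do the work, as an engineer would, in place of code of your own. Each camera call takes 0.05 s, during which the arm holds its last target. There are 200 camera calls.

## Task

The open amber bottle in the purple tray must be weighed down for the water bath. On the yellow ring's stand, draw the red-knobbed pin out of the peg and park it lying in the stand's two-fork notch; then lift the yellow ring up and off its slanted peg, pass it over the bottle's neck and lower it gently until you feel it resting on the glass shoulder, and only then let go, so that it lies level. Leave the bottle upright in the tray, and the blue ring, its pin and everything else where they are.

Things in the scene. Friction and masses are not known exactly. Their poses are not given: they have to be found in the camera images.
- yellow_ring: The yellow weight ring to be moved: coated steel, outer diameter 64, bore 40, height 30 mm, about 0.45 kg. At the start it sits loosely around the slanted peg, on the peg's collar. Origin: centre of its underside; z is the ring's axis (along the peg at the start, 35 degrees from vertical), its top is at z = +30 mm.
- yellow_pin: Pin through the yellow ring's peg, loose, 50 g: steel shank 8 mm diameter, y = -42 to +36 mm; red round knob 22 mm diameter, y = +36 to +60 mm. Origin on its axis; y runs along it to the knob (turning about y means nothing). At the start it lies level in the cross bore above the ring, along the stand's y, and comes out to the knob's side (+y).
- yellow_stand_seat (a point): Centre of the upper face of the peg's grey collar (52 mm wide), on the peg's axis, 65 mm above the table. The aluminium peg (32 mm diameter) goes on 58 mm from here, leaning 35 degrees from vertical to the stand's -x. Its squared last 18 mm (20 x 24 mm) has a cross bore along the stand's y, 10.5 mm wide, 11 mm high, centred 46 mm from the seat.
- yellow_stand: White stand of the yellow ring, fixed: base plate 160 x 110 x 14 mm, x from -65 to +95 mm. Origin: at table level, under the peg. The peg leans to the stand's -x (roughly to the robot); the seat is at (-5, 0, 65) mm, the parking notch at (62, 0, 85) mm.
- yellow_stand_park (a point): Parking notch: where the parked pin's origin goes, 85 mm above the table behind the peg. Two white upright forks stand 27 mm either side of it along the stand's y, each 8 mm thick with an open-topped slot 13 mm wide in x; slot floors are 4 mm below this point, fork tops 15 mm above. The parked pin lies in both slots, along y, knob to +y.
- blue_ring: A blue ring of the same size on the other stand. To be left alone. Origin and axes as for the yellow ring.
- blue_pin: The same kind of pin in the blue ring's stand; to be left alone.
- blue_stand: The other stand, the same as the first, carrying the blue ring and its own pin; fixed.
- bottle: Open amber glass bottle loose in the tray, 0.35 kg: body diameter 84 mm; shoulder slopes from radius 37 at height 86 to radius 16 at 99 mm; neck diameter 32 mm (bead 35 mm), top at 128 mm. Origin: centre of its underside, z up its axis. A ring resting on the shoulder has its underside about 96 mm above the origin.
- tray: Purple open tray, 240 (x) x 170 (y) x 35 mm, wall and floor 5 mm, fixed. Origin: centre of its underside; the bottle stands in its -x half.
- tube_rack: Bystander: red tube rack 70 x 120 x 30 mm, white caps up to 37 mm high, lying in the tray's +x half. Origin: centre of its underside.
- tip_box: Bystander: black and grey box 85 x 120 x 62 mm at the back. Origin: centre of its underside.
- jar: Bystander: small jar with a white cap, 60 mm diameter, 75 mm high, at the back. Origin: centre of its underside.
There are look-alikes about, which are no part of the job. What is meant by the yellow_ring is not black, and is the larger of those in its own colour.

How it is judged:
By the outcome, as a careful person would: the job done as asked, in the order asked, and still so for the second after the job is handed in, with the robot touching nothing.
It also fails if it takes over 59 s, if anything falls off the work surface, if the arm or the gripper's body presses on something with over 40 N, if the wrist force passes 120 N, or if a joint passes its speed limit or range.

## Working session

There is one attempt and no reset: what is moved stays moved. The work goes in short steps, Python scripts to look and compute and a shell command to move; the robot and the scene stay as the last step left them, time stands still between calls to the robot, and variables do not carry over. Pictures are saved under pics/ and viewed, at most 10 in all, crops included, and the job is handed in when it is done.

```bash
mkdir -p pics; cat > h.py <<'E'
import numpy as np, cv2
from cell import sensors, vision, robot
def cam(n,o=None):
    c=vision.camera_info(n)
    if n=="wrist":
        T=np.eye(4);T[:3,:3]=np.array(o["orientation"]);T[:3,3]=o["ee_pos"]
        M=np.linalg.inv(T@np.array(c["T_tool_cam"]))
        R,t=M[:3,:3],M[:3,3]
    else:
        R=cv2.Rodrigues(np.array(c["rvec"],float))[0];t=np.array(c["tvec"],float).ravel()
    return c,R,t
def grab(n):
    o=sensors.get_obs();im,d=vision.get_image(n)
    return im,d,cam(n,o),o
def slopes(C,uv):
    c=C[0];uv=np.atleast_2d(np.array(uv,float))
    p=(uv-[c["cx"],c["cy"]])/[c["fx"],c["fy"]]
    q=p.copy()
    for _ in range(10): q=p/(1+c["k1"]*(q**2).sum(1,keepdims=True))
    return q
def ray(C,uv):
    s=slopes(C,uv);d=np.c_[s,np.ones(len(s))]@C[1]
    return -C[1].T@C[2],d
def onplane(C,uv,z):
    o,d=ray(C,uv);return o+d*((z-o[2])/d[:,2])[:,None]
def pts(C,d):
    v,u=np.nonzero(d>0);o,r=ray(C,np.c_[u,v]);P=np.full(d.shape+(3,),np.nan)
    P[v,u]=o+r*d[v,u][:,None];return P
def proj(C,P):
    c,R,t=C;q=np.atleast_2d(P)@R.T+t;s=q[:,:2]/q[:,2:];s=s*(1+c["k1"]*(s**2).sum(1,keepdims=True))
    return s*[c["fx"],c["fy"]]+[c["cx"],c["cy"]]
def tri(C1,u1,C2,u2):
    o1,d1=ray(C1,u1);o2,d2=ray(C2,u2);d1=d1[0];d2=d2[0]
    a=np.linalg.lstsq(np.c_[d1,-d2],o2-o1,rcond=None)[0]
    p,q=o1+a[0]*d1,o2+a[1]*d2
    return (p+q)/2,np.linalg.norm(p-q)
E
python3 - <<'E'
from h import *
o=sensors.get_obs();print({k:np.round(v,3).tolist() for k,v in o.items()},robot.hold_point_z)
for n in("scene","top","wrist"):
    im,d,C,o=grab(n);np.savez(f"{n}0.npz",im=im,d=d,T=np.r_[o["ee_pos"]]);cv2.imwrite(f"pics/{n}0.png",im[...,::-1])
    print(n,C[0]["fx"],C[0]["k1"],"campos",np.round(-C[1].T@C[2]),"fwd",np.round(C[1][2],2),(d>0).mean())
print(vision.camera_info("wrist")["T_tool_cam"])
E
```

```text
{'t': 0.0, 'joint_pos': [1.113, 0.092, 1.232, -0.0, 1.82, -0.057], 'dq': [-0.001, 0.001, -0.001, -0.001, -0.001, -0.0], 'joint_torque': [-0.001, -44.648, -40.643, 0.07, 0.03, -0.0], 'ee_pos': [233.963, 552.191, 221.531], 'orientation': [[-0.921, 0.39, -0.001], [0.39, 0.921, -0.002], [0.0, -0.002, -1.0]], 'force': [0.427, -0.246, 0.049], 'moment': [-0.019, 0.017, 0.038], 'gripper_force': 0.0, 'width': 0.999} -18.700000000000003
scene 611.1812520587031 0.06942080317741182 campos [1146.  425.  962.] fwd [-0.5  -0.36 -0.79] 0.996162109375
top 460.08606617337915 -0.10741896794358964 campos [ 464.   19. 1021.] fwd [ 0.16 -0.   -0.99] 0.9959309895833334
wrist 368.18478911748747 -0.034018903674349836 campos [171. 580. 383.] fwd [ 0.23 -0.1  -0.97] 0.9957779947916666
[[-9.14001409e-05 -9.66822385e-01 -2.55449540e-01  6.86721628e+01]
 [ 9.99999433e-01  1.82572100e-04 -1.04879767e-03  6.38161990e-01]
 [ 1.06063903e-03 -2.55449491e-01  9.66821821e-01 -1.61407115e+02]
 [ 0.00000000e+00  0.00000000e+00  0.00000000e+00  1.00000000e+00]]
```

View pics/top0.png

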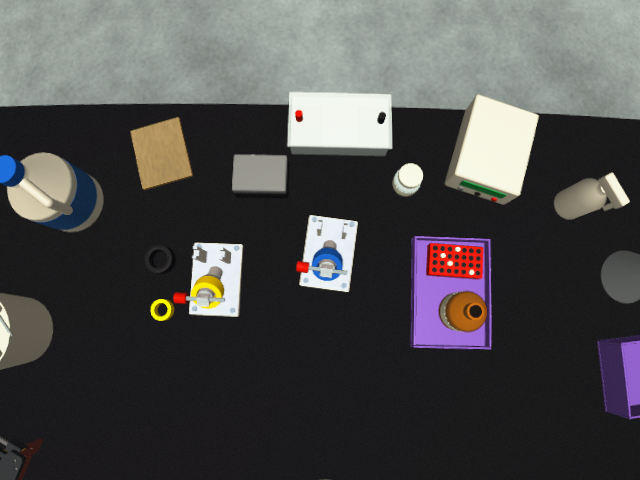

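View pics/scene0.png

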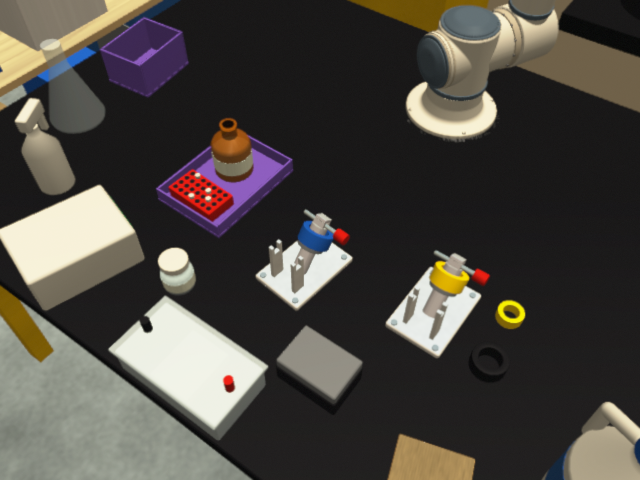

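Top view: candidates are the large yellow ring on its stand's peg (207,292), the small loose yellow ring (162,310), the black ring (159,259) and the blue ring (327,264). I choose (207,292), whose red knob is at (180,298). The bottle mouth is at (475,311) in the purple tray; the purple bin at (620,375) is a look-alike. In the scene view the same ring is at (450,277), knob (481,277), bottle mouth (228,125).

```bash
cat > m.py <<'E'
from h import *
I={};H={};C={}
for n in("top","scene"):
    z=np.load(n+"0.npz");I[n]=z["im"];H[n]=cv2.cvtColor(z["im"],cv2.COLOR_RGB2HSV);C[n]=cam(n)
def mask(n,lo,hi,roi):
    m=cv2.inRange(H[n],lo,hi);k=np.zeros_like(m);x0,y0,x1,y1=roi;k[y0:y1,x0:x1]=255;return m&k
def big(m):
    cs,_=cv2.findContours(m,cv2.RETR_EXTERNAL,cv2.CHAIN_APPROX_NONE);return max(cs,key=cv2.contourArea)
def cen(c):
    m=cv2.moments(c);return [m["m10"]/m["m00"],m["m01"]/m["m00"]]
red=((0,150,90),(8,255,255))
k={}
for n,roi in(("top",(165,280,205,310)),("scene",(465,260,500,295))):
    c=big(mask(n,*red,roi));k[n]=cen(c);print(n,"knob",np.round(k[n],1),cv2.contourArea(c),cv2.boundingRect(c))
print("knob",tri(C["top"],k["top"],C["scene"],k["scene"]))
# plate
w=mask("top",(0,0,120),(180,60,255),(183,235,250,325))
c=big(cv2.morphologyEx(w,cv2.MORPH_CLOSE,np.ones((9,9))))
P=onplane(C["top"],c.reshape(-1,2),14)[:,:2]
r=cv2.minAreaRect(P.astype(np.float32));print("plate",r,np.round(cv2.boxPoints(r)))
y={}
for n,roi in(("top",(185,265,232,315)),("scene",(425,250,475,300))):
    c=big(mask(n,(22,150,90),(34,255,255),roi));y[n]=cen(c);print(n,"ring",np.round(y[n],1),cv2.boundingRect(c))
print("ringc",tri(C["top"],y["top"],C["scene"],y["scene"]))
# bottle mouth: dark opening
for n,roi in(("top",(463,298,488,322)),("scene",(217,117,240,135))):
    x0,y0,x1,y1=roi;print(n);print(H[n][(y0+y1)//2,x0:x1,2],H[n][y0:y1,(x0+x1)//2,2])
t=I["top"][225:340,140:255];s=I["scene"][240:370,380:510]
v=np.hstack([cv2.resize(t,(400,400)),cv2.resize(s,(400,400))]);cv2.imwrite("pics/crop1.png",v[...,::-1])
for n in("top","scene"):
    d=np.load(n+"0.npz")["d"];P=pts(C[n],d);
    for nm,uv in(("knob",k[n]),("ring",y[n])):
        print(n,nm,np.round(P[int(round(uv[1])),int(round(uv[0]))]))
    # bottle band of heights
    B=P[np.abs(P[...,2]-131)<6]; B=B[(abs(B[:,1]+190)<150)&(abs(B[:,0]-420)<200)]; print("mouthpts",len(B),B.mean(0) if len(B) else "",B.min(0),B.max(0))
E
python3 m.py
```

```text
top knob [179.2 297.6] 121.5 (173, 292, 14, 12)
scene knob [480.4 276.3] 162.5 (472, 268, 18, 17)
knob (array([484.15560276, 301.27646836, 100.38031717]), np.float64(4.001804457556828))
plate ((528.461181640625, 255.40853881835938), (117.60234069824219, 159.9558563232422), 89.03321838378906) [[448. 198.]
 [607. 195.]
 [609. 313.]
 [449. 316.]]
top ring [208.4 285.6] (191, 276, 33, 22)
scene ring [448. 279.] (430, 261, 40, 33)
ringc (array([508.98584323, 252.04765775,  78.8657694 ]), np.float64(3.7346283744581075))
top
[104  81  77 119 192 195 132  34  32  32  32  34  33  31  29  31  29  31
  68 195 195 162 145 138  67] [154 155 158 159 176 201 187  71  34  30  31  30  33  32  32  30  33  32
  30  92 207 204 187 176]
scene
[ 26  38  95 151 173 145  83  45  30  24  24  24  26  32  52  96 146 173
 158 106  45  25  25] [ 44 109 138  66  23  16  18  19  18  24  63 124 168 162 141  84  74  71]
top knob [482. 300. 112.]
top ring [508. 246.  99.]
mouthpts 258 [ 467.43558497 -279.52757899  132.90989276] [ 450.05419525 -296.79211553  125.14859012] [ 484.78045614 -263.48131341  136.57333102]
scene knob [493. 300. 110.]
scene ring [523. 258.  99.]
mouthpts 191 [ 473.4519582  -278.60103252  131.23140915] [ 454.59626751 -298.07084309  125.04714434] [ 489.21886244 -261.83639558  135.82405168]
```

View pics/crop1.png

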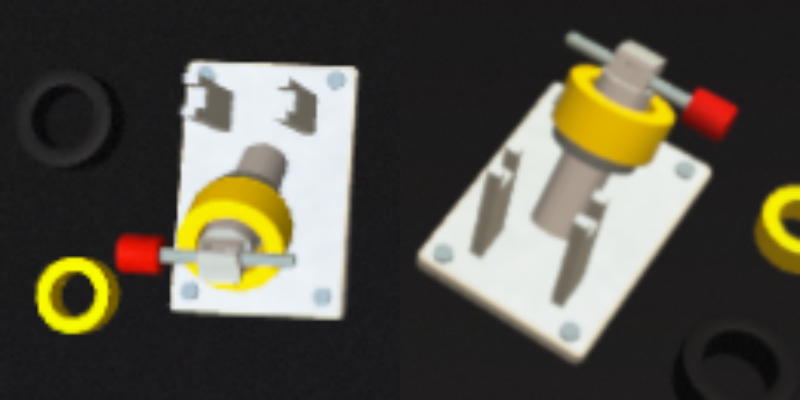

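The crop confirms it: the large yellow ring is on the peg with the pin through it, and the small yellow ring lies loose on the table. Next I move to a viewing pose above the pin.

```bash
cat >> h.py <<'E'
from scipy.spatial.transform import Rotation as Ro
def go(p,y,z=(0,0,-1)):
    o=sensors.get_obs();R=np.array(o["orientation"]);z=np.array(z,float);z/=np.linalg.norm(z)
    y=np.array(y,float);y-=z*(y@z);y/=np.linalg.norm(y);T=np.c_[np.cross(y,z),y,z]
    print("shift m",np.round(R.T@(np.array(p)-o["ee_pos"])/1000,4),"turn",np.round(Ro.from_matrix(R.T@T).as_rotvec(),4))
E
python3 -c "
from h import *
go((470,310,210),(1,0,0))"
```

```text
shift m [-0.3118 -0.131   0.012 ] turn [-1.30e-03  8.00e-04  1.17e+00]
```

```bash
python3 -m creep '[[0.3,-0.312,-0.131,0.012,0,0,1.17],[0.3,-0.312,-0.131,0.012,0,0,1.17],[0.3,-0.312,-0.131,0.012,0,0,1.17],[0.3,-0.312,-0.131,0.012,0,0,1.17],[0.3,-0.312,-0.131,0.012,0,0,1.17],[0.3,-0.312,-0.131,0.012,0,0,1.17],[0.3,-0.312,-0.131,0.012,0,0,1.17],[0.3,-0.312,-0.131,0.012,0,0,1.17],[0.3,-0.312,-0.131,0.012,0,0,1.17],[0.3,-0.312,-0.131,0.012,0,0,1.17]]'
python3 - <<'E'
from h import *
o=sensors.get_obs();print(o["ee_pos"],o["joint_pos"])
go((470,310,210),(1,0,0))
E
```

```text
t: 0.98
ee_pos: [472.1, 307.4, 209.7]
orientation: [[0.011, 1.0, -0.001], [1.0, -0.011, -0.001], [-0.001, -0.001, -1.0]]
force: [-0.9, 0.4, 0.3]
width: 0.701
gripper_force: 0.0
[472.081472   307.36463439 209.73088716] [ 5.17131046e-01 -8.85369642e-03  1.35616621e+00 -6.38975669e-04
  1.79564723e+00  5.28296156e-01]
shift m [ 0.0026 -0.0021 -0.0003] turn [-0.0009  0.0012 -0.0113]
```

```bash
python3 - <<'E'
from h import *
grab("wrist")
im,d,C,o=grab("wrist");np.savez("w1.npz",im=im,d=d,ee=o["ee_pos"],R=o["orientation"]);cv2.imwrite("pics/w1.png",im[...,::-1]);print(o["ee_pos"],np.abs(o["dq"]).max())
E
```

```text
[471.25714222 308.48757169 209.92133973] 0.14129645691682263
```

View pics/w1.png

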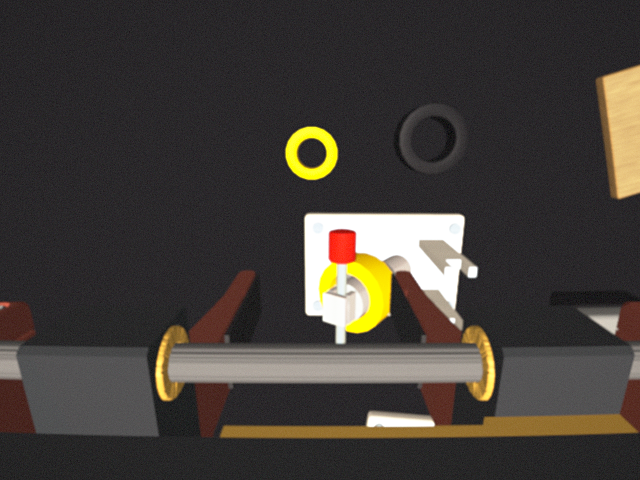

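The wrist view (right = +x, down = −y) shows the knob at (343,246), the yellow ring at (358,290), the plate's left edge running (306,213)–(464,214), and the fork tips near (473,270) and (455,318). I take a second wrist position for triangulation.

```bash
python3 -m creep '[[0.3,0.04,0.06,-0.03,0,0,-0.01],[0.3,0.04,0.06,-0.03,0,0,-0.01],[0.3,0.04,0.06,-0.03,0,0,-0.01],[0.3,0.04,0.06,-0.03,0,0,-0.01],[0.3,0.04,0.06,-0.03,0,0,-0.01],[0.3,0.04,0.06,-0.03,0,0,-0.01]]' | head -2
cat > w.py <<'E'
from h import *
im,d,C,o=grab("wrist");np.savez("w2.npz",im=im,d=d,ee=o["ee_pos"],R=o["orientation"]);print(o["ee_pos"],np.abs(o["dq"]).max())
def load(f):
    z=np.load(f);return z["im"],z["d"],cam("wrist",dict(ee_pos=z["ee"],orientation=z["R"]))
def big(m):
    return max(cv2.findContours(m,cv2.RETR_EXTERNAL,cv2.CHAIN_APPROX_NONE)[0],key=cv2.contourArea)
K=[]
for f in("w1.npz","w2.npz"):
    im,d,C=load(f);h=cv2.cvtColor(im,cv2.COLOR_RGB2HSV);roi=np.zeros((480,640),np.uint8);roi[180:330,200:500]=255
    red=cv2.inRange(h,(0,150,90),(8,255,255))&roi;c=big(red);r=cv2.minAreaRect(c);K.append((C,r[0]));print("knob px",r)
    w=cv2.inRange(h,(0,0,130),(180,60,255))&roi;c=big(w).reshape(-1,2)
    P=pts(C,d);
    # upper plate edge: topmost white pixel per column
    cols=np.unique(c[:,0]);e=np.array([[x,c[c[:,0]==x,1].min()] for x in cols]);Q=onplane(C,e-[0,.5],14)
    Q=Q[Q[:,1]>np.median(Q[:,1])-3];Q=Q[5:-5];s=np.polyfit(Q[:,0],Q[:,1],1);print("yaw deg",np.degrees(np.arctan(s[0])),"edge x",Q[[0,-1],0]-[0,0],"y at 528",np.polyval(s,528))
    k=P[...,2];M=(k>95)&(k<105)&(P[...,0]>550)&(abs(P[...,1]-252)<60);print("forktops",M.sum());F=P[M]
    for sg in(1,-1):
        G=F[(F[:,1]-252)*sg>0];
        if len(G):print(np.round(G.mean(0),1),np.round(G.min(0),1),np.round(G.max(0),1))
    M=red>0;G=P[M];print("knob depth pts",np.nanmean(G,0),np.nanmin(G,0),np.nanmax(G,0))
    pe=(k>8)&(k<20)&(abs(P[...,1]-252)<80)&(abs(P[...,0]-528)<110)&(w>0);print("plate ext",P[pe].min(0),P[pe].max(0))
print("knob",tri(K[0][0],K[0][1],K[1][0],K[1][1]))
cv2.imwrite("pics/w2.png",load("w2.npz")[0][...,::-1])
E
python3 w.py
```

```text
t: 1.58
ee_pos: [529.3, 350.1, 241.0]
[529.26043072 350.05175062 240.97536127] 0.016922757382671155
knob px ((342.0, 246.5), (33.0, 26.0), 90.0)
yaw deg -0.9725142739455035 edge x [457.40075474 602.92294942] y at 528 308.952688886347
forktops 220
[577.6 278.   98.8] [565.3 273.1  95.1] [590.8 281.9 101.4]
[583.8 227.4  96.5] [583.3 225.9  95. ] [584.6 228.2  99.7]
knob depth pts [477.66302705 312.01554847 183.62847642] [430.89141059 289.34226883  96.14496657] [514.47066832 321.06342734 266.33656215]
plate ext [449.90577398 197.72043232   8.00587135] [611.60046102 307.41970351  19.96411262]
knob px ((273.0, 282.0), (22.0, 30.0), 0.0)
yaw deg -0.8928938273049314 edge x [457.40127702 603.42723795] y at 528 309.7292675987582
forktops 124
[575.5 278.2  98.9] [565.5 273.5  95.1] [588.  282.1 101.3]
knob depth pts [514.30329001 339.74165091 213.77994321] [476.58783955 289.79302616  94.61945958] [573.04805275 362.75861413 297.35059209]
plate ext [450.8687934  206.33645905   8.04182394] [611.4342504  307.63028396  19.99067734]
knob (array([485.22108072, 299.52752613,  99.89797719]), np.float64(0.1633665528875063))
```

```bash
python3 -c "
from h import *
go((485,303,150),(1,-.016,0))"
```

```text
shift m [-0.0465 -0.0449  0.0913] turn [ 0.0006 -0.0004  0.0271]
```

```bash
python3 -m creep '[[0.45,-0.0465,-0.045,0.091,0,0,0.027],[0.45,-0.0465,-0.045,0.091,0,0,0.027],[0.45,-0.0465,-0.045,0.091,0,0,0.027],[0.45,-0.0465,-0.045,0.091,0,0,0.027],[0.45,-0.0465,-0.045,0.11,0,0,0.027],[0.45,-0.0465,-0.045,0.13,0,0,0.027],[0.45,-0.0465,-0.045,0.145,0,0,0.027],[0.45,-0.0465,-0.045,0.155,0,0,0.027],[0.45,-0.0465,-0.045,0.159,0,0,0.027],[0.45,-0.0465,-0.045,0.159,0,0,0.027]]'
python3 - <<'E'
from h import *
grab("wrist");im,d,C,o=grab("wrist");cv2.imwrite("pics/w3.png",im[...,::-1]);print(o["ee_pos"],o["force"])
h=cv2.cvtColor(im,cv2.COLOR_RGB2HSV);m=cv2.inRange(h,(0,150,90),(8,255,255));m[:150]=0
c=max(cv2.findContours(m,cv2.RETR_EXTERNAL,cv2.CHAIN_APPROX_NONE)[0],key=cv2.contourArea);r=cv2.minAreaRect(c);print(r,onplane(C,[r[0]],100.5), proj(C,[[485.2,299.5,100]]))
E
```

```text
t: 2.47
ee_pos: [485.9, 303.4, 82.2]
orientation: [[0.017, 1.0, 0.0], [1.0, -0.017, 0.0], [0.0, 0.0, -1.0]]
force: [0.6, -0.7, 1.2]
width: 0.548
gripper_force: 0.0
[486.19797485 303.55971401  82.89106792] [ 0.06824966 -0.09128146  0.44673591]
((320.5, 314.5), (59.0, 49.0), 90.0) [[485.2101566  301.46131082 100.5       ]] [[320.57919845 318.12092876]]
```

View pics/w3.png

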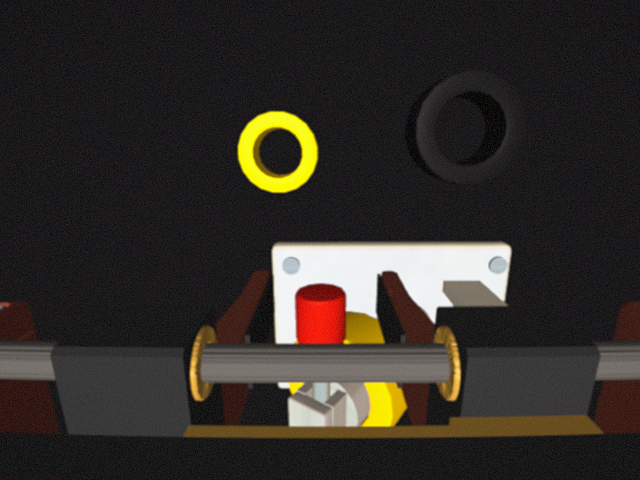

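The knob (320,315) sits between the fingers (268 and 383), about 1 mm left of centre. I correct for that and close.

```bash
python3 -m creep '[[0.45,0,-0.001,0,0,0,0],[0.7,0,-0.001,0,0,0,0],[1,0,-0.001,0,0,0,0],[1,0,-0.001,0,0,0,0],[1,0,-0.001,0,0,0,0],[1,0,-0.001,0,0,0,0],[1,0,-0.001,0,0,0,0],[1,0,-0.001,0,0,0,0]]'
```

```text
t: 3.23
ee_pos: [484.7, 303.2, 81.7]
orientation: [[0.017, 1.0, -0.0], [1.0, -0.017, 0.0], [0.0, -0.0, -1.0]]
force: [-0.5, 1.4, 0.6]
width: 0.244
gripper_force: 30.0
```

```bash
python3 -m creep '[[1,0.005,0,0,0,0,0],[1,0.015,0,0,0,0,0],[1,0.025,0,0,0,0,0],[1,0.035,0,0,0,0,0],[1,0.045,0,0,0,0,0],[1,0.055,0,0,0,0,0],[1,0.065,0,0,0,0,0],[1,0.07,0,0,0,0,0],[1,0.07,0,0,0,0,0],[1,0.07,0,0,0,0,0]]'
```

```text
t: 4.07
ee_pos: [485.8, 373.5, 81.4]
orientation: [[0.016, 1.0, -0.0], [1.0, -0.016, -0.0], [-0.0, -0.0, -1.0]]
force: [1.4, 0.0, -1.0]
width: 0.242
gripper_force: 30.0
```

```bash
python3 -m creep '[[1,0,0,-0.02,0,0,0],[1,0,0.02,-0.04,0,0,0],[1,0,0.05,-0.044,0,0,0],[1,0,0.08,-0.044,0,0,0],[1,0,0.092,-0.044,0,0,0],[1,-0.02,0.092,-0.044,0,0,0],[1,-0.04,0.092,-0.044,0,0,0],[1,-0.06,0.092,-0.044,0,0,0],[1,-0.07,0.092,-0.044,0,0,0],[1,-0.07,0.092,-0.044,0,0,0]]'
python3 - <<'E'
from h import *
grab("wrist")
A=[]
for n in("wrist","top","scene"):
    im,d,C,o=grab(n);np.savez(f"p_{n}.npz",im=im,d=d,ee=o["ee_pos"],R=o["orientation"]);A.append((im,C))
print(o["ee_pos"],o["force"])
def crop(i,P,r):
    u,v=proj(A[i][1],[P])[0].astype(int);v0=max(0,min(v-r,480-2*r));u0=max(0,min(u-r,640-2*r));print(u0,v0);return cv2.resize(A[i][0][v0:v0+2*r,u0:u0+2*r],(400,400),interpolation=cv2.INTER_CUBIC)
v=np.hstack([crop(0,(577,262,100),100),crop(2,(577,262,110),50)]);cv2.imwrite("pics/park.png",v[...,::-1])
E
```

```text
t: 4.9
ee_pos: [577.2, 299.3, 126.0]
orientation: [[0.02, 1.0, 0.0], [1.0, -0.02, -0.001], [-0.001, 0.0, -1.0]]
force: [-0.7, 0.3, -1.1]
width: 0.245
gripper_force: 30.0
[576.66307121 302.17887714 125.85446983] [-0.289344    0.5725369  -1.05046117]
224 238
385 248
```

View pics/park.png

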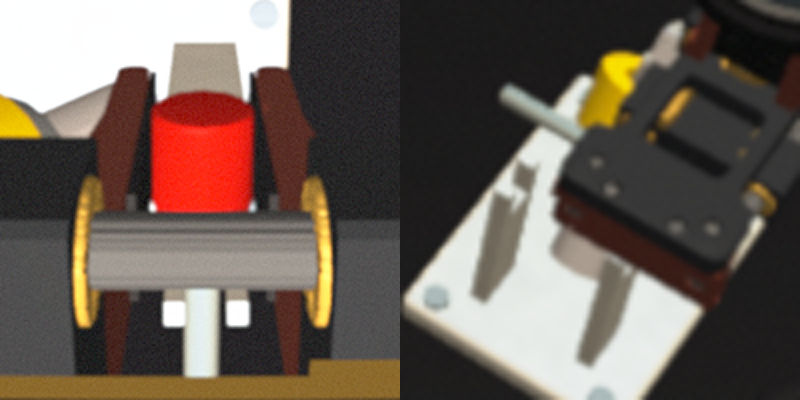

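The wrist crop shows the pin (crop x 201) above the fork prongs (crop 174 and 238, middle 206), slightly left of centre. I work out the offset from this.

```bash
python3 - <<'E'
from h import *
z=np.load("p_wrist.npz");C=cam("wrist",dict(ee_pos=z["ee"],orientation=z["R"]))
print(onplane(C,[[224+s/2,238+313/2] for s in(163,186,226,249)],100))
print(onplane(C,[[224+s/2,238+t/2] for s,t in((186,300),(219,300),(186,370),(219,370))],144.5))
red=cv2.inRange(cv2.cvtColor(z["im"],cv2.COLOR_RGB2HSV),(0,150,90),(8,255,255));red[:250]=0;v,u=np.nonzero(red);print(onplane(C,[[u.min(),300],[u.max(),300]],144.5))
for n in("scene",):
    q=np.load("p_scene.npz");Cs=cam("scene");print("pin tip proj px",(385+507/8*2/2, ), proj(Cs,[[576.2,210,144.5]]),"seen",385+507/4,248+92/4)
E
```

```text
[[564.90282433 224.57315807 100.        ]
 [571.7712951  224.44827235 100.        ]
 [583.71519949 224.21335548 100.        ]
 [590.58493484 224.06803001 100.        ]]
[[573.60257688 262.56569054 144.5       ]
 [581.07301174 262.42011692 144.5       ]
 [573.12086892 243.34146214 144.5       ]
 [580.83624377 243.19040477 144.5       ]]
[[437.28475855 307.65909299 144.5       ]
 [713.88553503 302.38636691 144.5       ]]
pin tip proj px (448.375,) [[411.36002399 270.72796087]] seen 511.75 271.0
```

```bash
python3 -m creep '[[1,0,0.001,0,0,0,0],[1,0,0.001,0.015,0,0,0],[1,0,0.001,0.03,0,0,0],[1,0,0.001,0.04,0,0,0],[1,0,0.001,0.046,0,0,0],[1,0,0.001,0.05,0,0,0],[1,0,0.001,0.054,0,0,0],[1,0,0.001,0.056,0,0,0],[1,0,0.001,0.057,0,0,0],[1,0,0.001,0.057,0,0,0]]'
```

```text
t: 5.93
ee_pos: [577.9, 301.7, 69.0]
orientation: [[0.017, 1.0, 0.0], [1.0, -0.017, 0.0], [0.0, 0.0, -1.0]]
force: [-0.3, -0.1, -0.6]
width: 0.238
gripper_force: 30.0
```

```bash
python3 -m creep '[[1,0,0,0.001,0,0,0],[1,0,0,0.002,0,0,0],[1,0,0,0.002,0,0,0],[1,0,0,0.003,0,0,0],[1,0,0,0.003,0,0,0]]'
```

```text
t: 6.35
ee_pos: [577.9, 301.7, 66.0]
orientation: [[0.017, 1.0, 0.001], [1.0, -0.017, 0.0], [0.0, 0.001, -1.0]]
force: [-0.9, -0.3, 1.2]
width: 0.243
gripper_force: 30.0
```

```bash
python3 -m creep '[[1,0,0,0.0005,0,0,0],[1,0,0,0.001,0,0,0],[1,0,0,0.001,0,0,0]]'
```

```text
t: 6.6
ee_pos: [577.9, 301.7, 65.6]
orientation: [[0.017, 1.0, 0.001], [1.0, -0.017, 0.0], [0.0, 0.001, -1.0]]
force: [-1.1, -1.0, 4.7]
width: 0.246
gripper_force: 30.0
```

Contact is felt, so I release, rise and look.

```bash
python3 -m creep '[[0.6,0,0,0,0,0,0],[0.45,0,0,0,0,0,0],[0.45,0,0,0,0,0,0],[0.45,0,0,0,0,0,0],[0.45,0,0,-0.01,0,0,0],[0.45,0,0,-0.03,0,0,0],[0.45,0,0,-0.06,0,0,0],[0.45,0,0,-0.09,0,0,0],[0.3,0,0,-0.12,0,0,0],[0.2,0,0,-0.15,0,0,0]]'
python3 - <<'E'
from h import *
# ring measurement needs: tilted tool
grab("wrist");im,d,C,o=grab("wrist");np.savez("w4.npz",im=im,d=d,ee=o["ee_pos"],R=o["orientation"]);cv2.imwrite("pics/w4.png",im[...,::-1])
a=np.radians(35);u=np.array([-np.sin(a)*1,np.sin(a)*.016,np.cos(a)])
print(o["ee_pos"],o["force"]);print("joints",np.round(o["joint_pos"],2))
for g,b in((18.7,0),): pass
seat=np.array([510,252,65.])
go(seat+(18+60)*u-18.7*u,(.016,1,0),-u); go(seat+(18+60)*u-18.7*u,(-.016,-1,0),-u)
E
```

```text
t: 7.43
ee_pos: [577.5, 301.5, 216.9]
orientation: [[0.017, 1.0, 0.001], [1.0, -0.017, 0.0], [0.0, 0.0, -1.0]]
force: [0.5, 0.1, 1.0]
width: 0.665
gripper_force: 0.0
[578.97261237 302.16203523 224.85547957] [-1.33784817 -1.33294643  3.74049273]
joints [0.43 0.23 1.08 0.   1.83 0.45]
shift m [-0.0521 -0.1037  0.1081] turn [-0.4669 -0.474  -1.5216]
shift m [-0.0521 -0.1037  0.1081] turn [-0.4737  0.4666  1.5167]
```

View pics/w4.png

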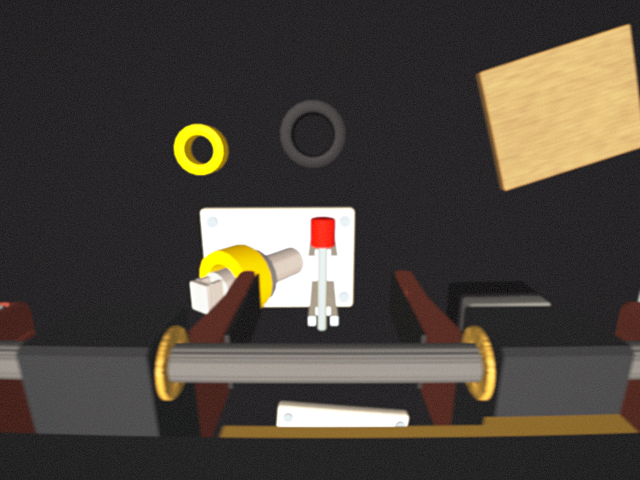

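The pin lies parked in both forks (322, rows 240–328) with the knob at (322,232). Next I tilt the tool along the peg's axis, staying back from it.

```bash
python3 - <<'E'
from h import *
a=np.radians(35);u=np.array([-np.sin(a),np.sin(a)*.016,np.cos(a)])
go(np.array([510,252,65.])+120*u,(.016,1,0),-u)
E
```

```text
shift m [-0.0519 -0.138   0.058 ] turn [-0.4669 -0.474  -1.5216]
```

```bash
python3 -m creep '[[0,-0.052,-0.138,0.02,-0.1,-0.1,-0.32],[0,-0.052,-0.138,0.058,-0.467,-0.474,-1.522],[0,-0.052,-0.138,0.058,-0.467,-0.474,-1.522],[0,-0.052,-0.138,0.058,-0.467,-0.474,-1.522],[0,-0.052,-0.138,0.058,-0.467,-0.474,-1.522],[0,-0.052,-0.138,0.058,-0.467,-0.474,-1.522],[0,-0.052,-0.138,0.058,-0.467,-0.474,-1.522],[0,-0.052,-0.138,0.058,-0.467,-0.474,-1.522],[0,-0.052,-0.138,0.058,-0.467,-0.474,-1.522],[0,-0.052,-0.138,0.058,-0.467,-0.474,-1.522]]'
python3 - <<'E'
from h import *
a=np.radians(35);u=np.array([-np.sin(a),np.sin(a)*.016,np.cos(a)])
go(np.array([510,252,65.])+120*u,(.016,1,0),-u);print(np.round(sensors.get_obs()["joint_pos"],2))
E
```

```text
t: 8.37
ee_pos: [438.5, 252.1, 156.4]
orientation: [[-0.81, 0.381, 0.446], [0.377, 0.921, -0.101], [-0.449, 0.086, -0.889]]
force: [0.2, 0.1, -0.0]
width: 1.001
gripper_force: 0.0
shift m [-0.0049  0.0025 -0.005 ] turn [-0.1199 -0.1251 -0.367 ]
[ 0.71 -0.46  1.9  -0.38  1.41 -0.44]
```

```bash
python3 -m creep '[[0,-0.005,0.0025,-0.005,-0.12,-0.125,-0.367],[0,-0.005,0.0025,-0.005,-0.12,-0.125,-0.367],[0,-0.005,0.0025,-0.005,-0.12,-0.125,-0.367],[0,-0.005,0.0025,-0.005,-0.12,-0.125,-0.367],[0,-0.005,0.0025,-0.005,-0.12,-0.125,-0.367],[0,-0.005,0.0025,-0.005,-0.12,-0.125,-0.367]]'
python3 - <<'E'
from h import *
a=np.radians(35);u=np.array([-np.sin(a),np.sin(a)*.016,np.cos(a)]);seat=np.array([510,252,65.])
go(seat+120*u,(.016,1,0),-u);print(np.round(sensors.get_obs()["joint_pos"],2))
im,d,C,o=grab("wrist");cv2.imwrite("pics/w5.png",im[...,::-1]);np.savez("w5.npz",im=im,d=d,ee=o["ee_pos"],R=o["orientation"])
h=cv2.cvtColor(im,cv2.COLOR_RGB2HSV);m=cv2.inRange(h,(22,150,90),(34,255,255))
c=max(cv2.findContours(m,cv2.RETR_EXTERNAL,cv2.CHAIN_APPROX_NONE)[0],key=cv2.contourArea);x,y,w,hh=cv2.boundingRect(c);print("bbox",x,y,w,hh)
# predicted silhouette of the ring's two rims
t=np.linspace(0,2*np.pi,180);e1=np.cross((0,1,0),u);e1/=np.linalg.norm(e1);e2=np.cross(u,e1)
Q=np.array([seat+s*u+32*(np.cos(k)*e1+np.sin(k)*e2) for s in(0,30) for k in t]);q=proj(C,Q);print("pred",q.min(0),q.max(0)-q.min(0))
P=pts(C,d);G=P[(m>0)];G=G[(abs(G[:,0]-500)<70)&(abs(G[:,1]-252)<50)&(abs(G[:,2]-80)<60)]
L=(G-seat)@np.c_[e1,e2,u];print("ring local min/max",np.percentile(L,[1,99],axis=0).round(1))
T=L[L[:,2]>np.percentile(L[:,2],50)];print("top face along u",np.median(T[:,2]))
E
```

```text
t: 8.87
ee_pos: [441.4, 252.7, 163.5]
orientation: [[-0.82, 0.023, 0.572], [0.021, 1.0, -0.011], [-0.572, 0.003, -0.82]]
force: [0.3, 0.5, 0.5]
width: 0.998
gripper_force: 0.0
shift m [0.0003 0.0004 0.    ] turn [-0.0017 -0.0017 -0.0078]
[ 0.72 -0.62  2.04 -0.41  1.27 -0.8 ]
bbox 282 189 88 91
pred [280.28741959 191.19187508] [90.52557317 93.0482903 ]
ring local min/max [[-34.9 -29.6  12.9]
 [ 26.3  29.4  30.4]]
top face along u 29.307780338366452
```

View pics/w5.png

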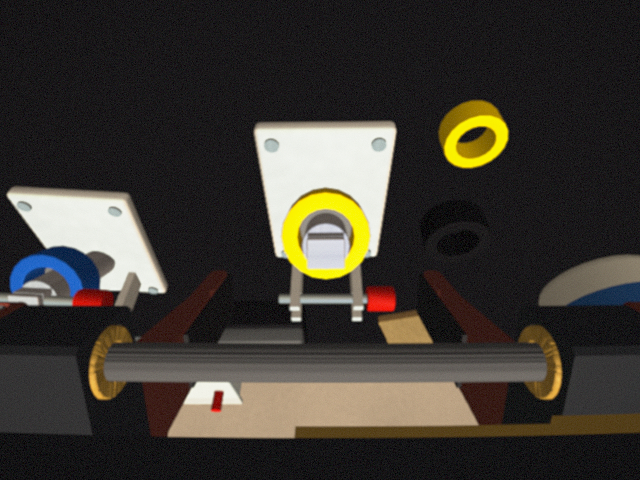

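The view is well aligned: ring at (326,235) between the fingers (205 and 445), peg tip at (325,248), parked pin behind at row 299. I descend along the peg's axis.

```bash
python3 -m creep '[[0,0.003,0,0.03,0,0,-0.008],[0,0.003,0,0.055,0,0,-0.008],[0,0.003,0,0.075,0,0,-0.008],[0,0.003,0,0.09,0,0,-0.008],[0,0.003,0,0.102,0,0,-0.008],[0,0.003,0,0.112,0,0,-0.008],[0,0.003,0,0.118,0,0,-0.008],[0,0.003,0,0.12,0,0,-0.008],[0,0.003,0,0.12,0,0,-0.008],[0,0.003,0,0.12,0,0,-0.008]]'
python3 - <<'E'
from h import *
o=sensors.get_obs();a=np.radians(35);u=np.array([-np.sin(a),np.sin(a)*.016,np.cos(a)]);seat=np.array([510,252,65.])
go(seat-.7*u,(.016,1,0),-u);print(o["moment"])
E
```

```text
t: 9.75
ee_pos: [508.0, 251.8, 64.1]
orientation: [[-0.82, 0.016, 0.573], [0.012, 1.0, -0.01], [-0.573, -0.002, -0.82]]
force: [-0.1, 0.3, 1.2]
width: 1.001
gripper_force: 0.0
shift m [-0.0022  0.0002  0.0011] turn [-0.0013 -0.0009  0.0014]
[0.08090261 0.26261916 0.01893913]
```

Close on the ring.

```bash
python3 -m creep '[[0.2,0,0,0,0,0,0],[0.3,0,0,0,0,0,0],[1,0,0,0,0,0,0],[1,0,0,0,0,0,0],[1,0,0,0,0,0,0],[1,0,0,0,0,0,0],[1,0,0,0,0,0,0],[1,0,0,0,0,0,0]]'
```

```text
t: 10.42
ee_pos: [507.9, 251.8, 63.9]
orientation: [[-0.82, 0.015, 0.573], [0.012, 1.0, -0.01], [-0.573, -0.002, -0.82]]
force: [-4.1, 0.1, 4.6]
width: 0.734
gripper_force: 30.0
```

```bash
python3 -m creep '[[1,-0.001,0,-0.002,0,0,0],[1,-0.002,0,-0.006,0,0,0],[1,-0.002,0,-0.014,0,0,0],[1,-0.002,0,-0.024,0,0,0],[1,-0.002,0,-0.034,0,0,0],[1,-0.002,0,-0.046,0,0,0],[1,-0.002,0,-0.058,0,0,0],[1,-0.002,0,-0.072,0,0,0],[1,-0.002,0,-0.085,0,0,0],[1,-0.002,0,-0.085,0,0,0]]'
```

```text
t: 11.25
ee_pos: [460.4, 253.5, 138.0]
orientation: [[-0.818, 0.014, 0.575], [0.012, 1.0, -0.007], [-0.575, 0.001, -0.818]]
force: [0.4, 0.5, -3.3]
width: 0.738
gripper_force: 30.0
```

```bash
python3 - <<'E'
from h import *
go((440,200,260),(0,1,0))
m=lambda n,roi:None
A={}
for n,(x0,y0,x1,y1) in(("top",(463,298,490,324)),("scene",(216,115,242,136))):
    z=np.load(n+"0.npz");v=cv2.cvtColor(z["im"],cv2.COLOR_RGB2HSV)[y0:y1,x0:x1,2];b=(v<75).astype(np.uint8)
    k,l,s,c=cv2.connectedComponentsWithStats(b);i=l[(y1-y0)//2,(x1-x0)//2];A[n]=c[i]+[x0,y0];print(n,A[n],s[i],onplane(cam(n),[A[n]],133))
print(tri(cam("top"),A["top"],cam("scene"),A["scene"]))
E
```

```text
shift m [-0.0541 -0.0537 -0.1111] turn [-0.0035  0.6129 -0.0142]
top [475.27927928 310.78378378] [  7   7  12  12 111] [[ 467.8204961  -280.53798493  133.        ]]
scene [227.58064516 123.59677419] [ 7  5 10  8 62] [[ 471.90085397 -281.22793243  133.        ]]
(array([ 468.51624302, -282.98377391,  129.30765209]), np.float64(2.651665036854068))
```

```bash
python3 -m creep '[[1,-0.005,-0.01,-0.04,0,0.1,0],[1,-0.025,-0.03,-0.08,0,0.22,0],[1,-0.054,-0.054,-0.111,0,0.34,-0.014],[1,-0.054,-0.054,-0.111,0,0.46,-0.014],[1,-0.054,-0.054,-0.111,0,0.58,-0.014],[1,-0.054,-0.054,-0.111,-0.003,0.613,-0.014],[1,-0.054,-0.054,-0.111,-0.003,0.613,-0.014],[1,-0.054,-0.054,-0.111,-0.003,0.613,-0.014]]'
python3 - <<'E'
from h import *
go((545,-260,280),(0,1,0));print(np.round(sensors.get_obs()["joint_pos"],2))
E
```

```text
t: 11.92
ee_pos: [441.4, 198.8, 255.4]
orientation: [[-1.0, 0.002, -0.004], [0.002, 1.0, -0.005], [0.004, -0.005, -1.0]]
force: [-0.2, 0.2, -3.8]
width: 0.737
gripper_force: 30.0
shift m [-0.1046 -0.4587 -0.0229] turn [-0.0045 -0.0037 -0.0024]
[ 0.36 -0.21  1.46 -0.    1.89 -1.21]
```

```bash
python3 -m creep '[[1,0,-0.015,-0.02,0,0,0],[1,-0.008,-0.045,-0.023,0,0,0],[1,-0.016,-0.08,-0.023,0,0,0],[1,-0.025,-0.118,-0.023,0,0,0],[1,-0.034,-0.156,-0.023,0,0,0],[1,-0.043,-0.194,-0.023,0,0,0],[1,-0.052,-0.232,-0.023,0,0,0],[1,-0.061,-0.27,-0.023,0,0,0],[1,-0.070,-0.308,-0.023,0,0,0],[1,-0.079,-0.346,-0.023,0,0,0]]' | head -2
python3 -m creep '[[1,-0.009,-0.036,0,0,0,0],[1,-0.017,-0.07,0,0,0,0],[1,-0.022,-0.095,0,0,0,0],[1,-0.025,-0.11,0,0,0,0],[1,-0.025,-0.113,0,0,0,0],[1,-0.025,-0.113,0,0,0,0],[1,-0.025,-0.113,0,0,0,0]]'
python3 - <<'E'
from h import *
grab("wrist");im,d,C,o=grab("wrist");np.savez("b1.npz",im=im,d=d,ee=o["ee_pos"],R=o["orientation"]);cv2.imwrite("pics/b1.png",im[...,::-1]);print(o["ee_pos"],np.abs(o["dq"]).max(),proj(C,[[469,-281,133]]))
E
```

```text
t: 12.75
ee_pos: [518.9, -147.9, 281.1]
t: 13.33
ee_pos: [544.0, -258.6, 281.2]
orientation: [[-1.0, 0.0, -0.003], [0.0, 1.0, -0.004], [0.003, -0.004, -1.0]]
force: [0.1, 0.3, -4.5]
width: 0.736
gripper_force: 30.0
[ 544.146749   -258.33886852  281.35645432] 0.004021616822414058 [[297.81628427 133.48120895]]
```

View pics/b1.png

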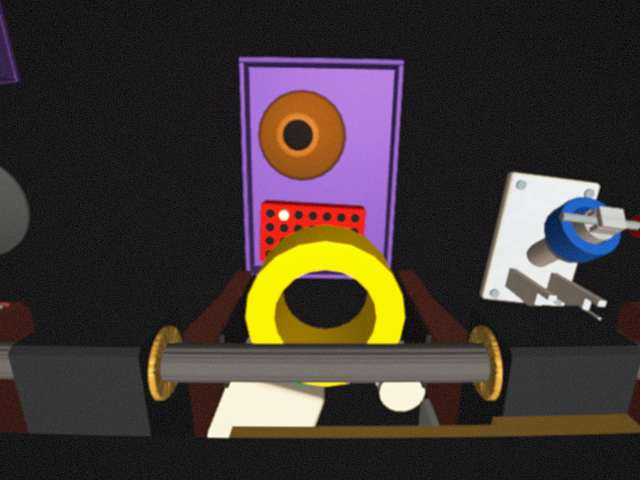

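The wrist view shows the bottle mouth at (297,134), body circle about (302,135), and the held ring at (325,305) between the fingers. A second view follows for triangulation, along with the ring's pose in the hand.

```bash
python3 -m creep '[[1,0,-0.02,0.01,0,0,0],[1,0,-0.05,0.03,0,0,0],[1,0,-0.065,0.045,0,0,0],[1,0,-0.07,0.05,0,0,0],[1,0,-0.07,0.05,0,0,0],[1,0,-0.07,0.05,0,0,0]]' | head -2
cat > b.py <<'E'
from h import *
grab("wrist");im,d,C,o=grab("wrist");np.savez("b2.npz",im=im,d=d,ee=o["ee_pos"],R=o["orientation"])
L=[]
for f in("b1.npz","b2.npz"):
    z=np.load(f);im,d=z["im"],z["d"];C=cam("wrist",dict(ee_pos=z["ee"],orientation=z["R"]))
    h=cv2.cvtColor(im,cv2.COLOR_RGB2HSV);u,v=proj(C,[[469,-281,133]])[0].astype(int);r=32
    s=h[v-r:v+r,u-r:u+r,2]<75;k,l,st,c=cv2.connectedComponentsWithStats(s.astype(np.uint8));i=l[r,r];p=c[i]+[u-r,v-r];L.append((C,p));print("mouth",p,st[i],onplane(C,[p],133))
    # bottle body outline (orange) centre
    P=pts(C,d)
    B=P[max(0,v-70):v+70,u-70:u+70].reshape(-1,3);B=B[np.abs(B[:,2]-131)<7];print("rim pts",len(B),np.percentile(B[:,2],[50,95]),cv2.minEnclosingCircle(B[:,:2].astype(np.float32)))
    y=cv2.inRange(h,(22,150,60),(34,255,255))>0
    Q=(P[y]-z["ee"])@z["R"];Q=Q[(abs(Q[:,0])<50)&(abs(Q[:,1])<45)&(abs(Q[:,2]+15)<40)]
    zt=np.percentile(Q[:,2],5);T=Q[(Q[:,2]<zt+3)];A=np.c_[T[:,:2],np.ones(len(T))];s=np.linalg.lstsq(A,T[:,2],rcond=None)[0];print("top face tool z",zt,"tilt deg",np.degrees(s[:2]),len(T))
    print("top face ext",np.percentile(T,[.5,99.5],axis=0).round(1)[:,:2].tolist(), "all",np.percentile(Q,[.5,99.5],axis=0).round(1).tolist())
    # hole edge of top face: circle fit
    rr=np.hypot(*T[:,:2].T);ang=np.arctan2(T[:,1],T[:,0]);pin=[];po=[]
    for a in np.arange(-3.1,3.1,.15):
        g=T[abs(ang-a)<.075]
        if len(g)>8: q=np.hypot(g[:,0],g[:,1]);pin.append(g[q.argmin(),:2]);po.append(g[q.argmax(),:2])
    for nm,w in(("inner",np.array(pin)),("outer",np.array(po))):
        M=np.c_[2*w,np.ones(len(w))];q=np.linalg.lstsq(M,(w**2).sum(1),rcond=None)[0];print(nm,len(w),q[:2],np.sqrt(q[2]+q[:2]@q[:2]))
print("tri",tri(L[0][0],L[0][1],L[1][0],L[1][1]))
E
python3 b.py
```

```text
t: 13.93
ee_pos: [544.0, -329.1, 231.0]
mouth [297.44080997 134.79750779] [ 19  20  28  29 642] [[ 470.03414581 -281.32219331  133.        ]]
rim pts 1444 [132.78638165 134.06839018] ((469.9375, -281.6667785644531), 17.407161712646484)
top face tool z -29.709403577062854 tilt deg [ 0.12966352 -0.03777563] 7592
top face ext [[-29.5, -30.5], [32.0, 30.6]] all [[-29.1, -32.0, -30.3], [32.5, 32.3, -0.8]]
inner 33 [-2.85517654 -0.13153826] 22.02323049424341
outer 33 [ 1.68230941 -0.11001504] 31.026972759533777
mouth [395.19806243 133.0818084 ] [ 16  17  34  35 929] [[ 470.01221803 -281.28560214  133.        ]]
rim pts 2092 [132.62818061 133.93123791] ((469.7747497558594, -281.3927001953125), 17.67869758605957)
top face tool z -29.688392452209644 tilt deg [ 0.01280946 -0.00303824] 7601
top face ext [[-29.5, -30.6], [32.0, 30.7]] all [[-29.2, -32.0, -30.3], [32.5, 32.3, -1.0]]
inner 32 [-3.21163276  0.02822018] 22.331829092377927
outer 32 [1.31109477 0.13229481] 31.373825189459733
tri (array([ 470.02630029, -281.3112825 ,  133.14394343]), np.float64(0.02129031016802887))
```

```bash
python3 -c "
from h import *
go((471.4,-281.3,175),(0,1,0))"
```

```text
shift m [0.073  0.048  0.0576] turn [-0.0044 -0.0016 -0.0002]
```

```bash
python3 -m creep '[[1,0.02,0.013,0,0,0,0],[1,0.05,0.033,0,-0.004,-0.0015,0],[1,0.068,0.045,0.01,-0.004,-0.0015,0],[1,0.073,0.048,0.03,-0.004,-0.0015,0],[1,0.073,0.048,0.05,-0.004,-0.0015,0],[1,0.073,0.048,0.058,-0.004,-0.0015,0],[1,0.073,0.048,0.058,-0.004,-0.0015,0],[1,0.073,0.048,0.058,-0.004,-0.0015,0]]'
python3 - <<'E'
from h import *
grab("wrist");o=sensors.get_obs();print(o["ee_pos"],o["force"]);go((471.4,-281.3,140),(0,1,0))
im,d,C,o=grab("wrist");z=im[150:460,170:480];cv2.imwrite("pics/n1.png",z[...,::-1])
E
```

```text
t: 14.7
ee_pos: [471.1, -281.9, 173.9]
orientation: [[-1.0, 0.001, -0.001], [0.001, 1.0, 0.0], [0.001, 0.0, -1.0]]
force: [-0.0, -0.7, -3.4]
width: 0.734
gripper_force: 30.0
[ 471.47666853 -282.26067421  174.58462228] [-0.24730411  0.15290397 -3.12782417]
shift m [0.0001 0.001  0.0346] turn [-0.0007 -0.0004 -0.0009]
```

View pics/n1.png

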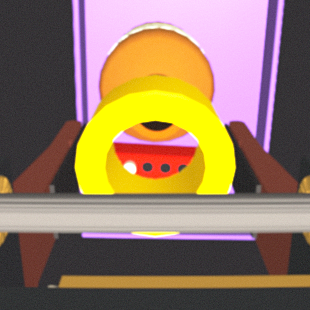

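The crop shows the ring bore (155,160) laterally in line with the neck (156,130) below it. I lower step by step, watching the force.

```bash
python3 -m creep '[[1,0,0.0007,0.01,0,0,0],[1,0,0.0007,0.02,0,0,0],[1,0,0.0007,0.03,0,0,0],[1,0,0.0007,0.037,0,0,0],[1,0,0.0007,0.042,0,0,0],[1,0,0.0007,0.046,0,0,0],[1,0,0.0007,0.05,0,0,0],[1,0,0.0007,0.05,0,0,0]]'
python3 -c "
from h import *
for i in range(3): grab('top');o=sensors.get_obs();print(o['ee_pos'],o['force'],o['moment'])"
```

```text
t: 15.47
ee_pos: [470.4, -281.4, 122.0]
orientation: [[-1.0, 0.002, -0.003], [0.002, 1.0, 0.001], [0.003, 0.001, -1.0]]
force: [0.5, 0.6, -3.3]
width: 0.734
gripper_force: 30.0
[ 470.56414304 -281.45188102  122.62438032] [-0.21013627 -0.62293125 -3.40855323] [ 0.05004253 -0.03641544  0.05564739]
[ 470.7144377  -281.59217727  123.12042841] [ 0.38503333 -0.22078283 -2.84609114] [ 0.02255988 -0.00160276  0.03459238]
[ 470.83151434 -281.65337328  123.42395982] [-0.50873651 -0.50762033 -4.44636228] [ 0.06005371 -0.00276586 -0.003599  ]
```

```bash
python3 -m creep '[[1,0,0,0.004,0,0,0],[1,0,0,0.008,0,0,0],[1,0,0,0.012,0,0,0],[1,0,0,0.015,0,0,0],[1,0,0,0.017,0,0,0],[1,0,0,0.018,0,0,0],[1,0,0,0.018,0,0,0]]'
```

```text
t: 16.2
ee_pos: [470.5, -281.4, 104.5]
orientation: [[-1.0, 0.001, -0.003], [0.001, 1.0, 0.001], [0.003, 0.001, -1.0]]
force: [0.2, -0.6, -3.8]
width: 0.738
gripper_force: 30.0
```

```bash
python3 -m creep '[[1,0,0,0.0005,0,0,0],[1,0,0,0.001,0,0,0],[1,0,0,0.001,0,0,0],[1,0,0,0.001,0,0,0]]'
```

```text
t: 16.53
ee_pos: [470.7, -281.6, 104.1]
orientation: [[-1.0, 0.001, -0.002], [0.001, 1.0, 0.0], [0.002, 0.0, -1.0]]
force: [-0.0, -0.2, -3.8]
width: 0.737
gripper_force: 30.0
```

```bash
python3 -m creep '[[1,0,0,0.0005,0,0,0],[1,0,0,0.001,0,0,0],[1,0,0,0.0015,0,0,0],[1,0,0,0.002,0,0,0],[1,0,0,0.002,0,0,0]]'
```

```text
t: 16.95
ee_pos: [470.6, -281.5, 101.9]
orientation: [[-1.0, 0.001, -0.002], [0.001, 1.0, 0.0], [0.002, 0.0, -1.0]]
force: [-0.2, 0.5, -4.0]
width: 0.731
gripper_force: 30.0
```

```bash
python3 -m creep '[[1,0,0,0.0005,0,0,0],[1,0,0,0.001,0,0,0],[1,0,0,0.001,0,0,0],[1,0,0,0.001,0,0,0]]'
```

```text
t: 17.28
ee_pos: [470.7, -281.6, 101.6]
orientation: [[-1.0, 0.001, -0.002], [0.001, 1.0, -0.0], [0.002, -0.0, -1.0]]
force: [-1.5, 0.7, 0.9]
width: 0.735
gripper_force: 30.0
```

Contact is felt: the force went from −4 N to +0.9 N, so the glass now carries the weight. I release and wait before rising.

```bash
python3 -m creep '[[0.22,0,0,0,0,0,0],[0.15,0,0,0,0,0,0],[0.05,0,0,0,0,0,0],[0,0,0,0,0,0,0],[0,0,0,0,0,0,0],[0,0,0,0,0,0,0]]'
```

```text
t: 17.78
ee_pos: [470.6, -281.6, 101.0]
orientation: [[-1.0, 0.001, -0.002], [0.001, 1.0, 0.0], [0.002, 0.0, -1.0]]
force: [0.2, -0.1, 0.1]
width: 1.003
gripper_force: 0.0
```

```bash
python3 -m creep '[[0,0,0,-0.004,0,0,0],[0,0,0,-0.012,0,0,0],[0,0,0,-0.025,0,0,0],[0,0,0,-0.045,0,0,0],[0,0,0,-0.07,0,0,0],[0,0,0,-0.1,0,0,0],[0,0,0,-0.13,0,0,0],[0,-0.04,0,-0.15,0,0,0],[0,-0.075,0,-0.16,0,0,0],[0,-0.075,0,-0.16,0,0,0]]'
cat > f.py <<'E'
from h import *
grab("wrist");im,d,C,o=grab("wrist");P=pts(C,d);h=cv2.cvtColor(im,cv2.COLOR_RGB2HSV);print(o["ee_pos"],o["force"])
m=cv2.inRange(h,(22,150,60),(34,255,255))>0
Q=P[m];Q=Q[(np.hypot(Q[:,0]-470,Q[:,1]+281)<45)]
T=Q[Q[:,2]>np.percentile(Q[:,2],80)-4];A=np.c_[T[:,:2],np.ones(len(T))];s=np.linalg.lstsq(A,T[:,2],rcond=None)[0]
print("ring top z",np.median(T[:,2]),"tilt deg",np.degrees(s[:2]),cv2.minEnclosingCircle(T[:,:2].astype(np.float32)))
B=P.reshape(-1,3);B=B[(np.abs(B[:,2]-133)<4)&(np.hypot(B[:,0]-470,B[:,1]+281)<40)];
ring=np.median(T[:,2]);B=P[~m];B=B[(np.hypot(B[:,0]-470,B[:,1]+281)<30)&(abs(B[:,2]-133)<3)];print("rim",len(B),B.mean(0),cv2.minEnclosingCircle(B[:,:2].astype(np.float32)))
im,d,C,o=grab("top");h=cv2.cvtColor(im,cv2.COLOR_RGB2HSV);m=cv2.inRange(h,(0,150,90),(8,255,255));m[:, :190]=m[:,:190];u,v=proj(C,[[578,300,85]])[0].astype(int);q=m[v-14:v+14,u-14:u+14];y,x=np.nonzero(q);print("parked knob",onplane(C,[[x.mean()+u-14,y.mean()+v-14]],88))
E
python3 f.py
```

```text
t: 18.62
ee_pos: [551.2, -281.7, 261.8]
orientation: [[-1.0, -0.001, 0.001], [-0.001, 1.0, 0.0], [-0.001, 0.0, -1.0]]
force: [-0.1, -0.5, -1.8]
width: 1.0
gripper_force: 0.0
[ 548.66427782 -281.63105233  260.8806621 ] [-0.77145    -0.64054633 -1.09491559]
ring top z 130.44957701884442 tilt deg [0.00688894 0.35217323] ((470.1278381347656, -282.0435485839844), 31.990734100341797)
rim 1704 [ 469.66826935 -281.59865809  132.67517425] ((469.73406982421875, -281.63922119140625), 17.584409713745117)
parked knob [[576.41319012 300.65337529  88.        ]]
```

```bash
python3 -m creep '[[0,0,0,0,0,0,0],[0,0,0,0,0,0,0],[0,0,0,0,0,0,0]]' | head -2; python3 -c "
from h import *
print(robot.sign_off())"
```

```text
t: 19.02
ee_pos: [545.0, -281.7, 261.7]
the job is handed in; nothing more can be done
None
```

The job is handed in, at about 19 s of the 59 s: the pin is parked in the two-fork notch, the yellow ring rests level (about 0.35° tilt) on the bottle's shoulder, and the bottle stands upright where it was.

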